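Set the sighting grid and slide the mallet head blank home under it

TASK

Raise the hinged sighting grid to 45 degrees (it has a black knob) and leave it standing there. Then slide the yellow mallet head blank, flat on the cart, under the raised grid until its long side sits flush against the brass bar and it lies between the two red tape marks; bed it with a gentle push of about 10 N and never ram it against the bar. Do not disturb the other loose things.

Things in the scene. Friction and masses are not known exactly. Their poses are not given: they have to be found in the camera images.
- station: Fixed sighting station. Origin on the cart under the middle of the brass bar's near face; +x away from the robot, square to that face, +y along the bar. Red tape marks on the cart at x -92 to 0 mm, centred at y +-120 mm, 10 mm wide (230 mm between inner edges); a blank between them is well placed. Blue hinge posts, 98 mm high, at x 35, y +-165 mm.
- bar: Polished brass alignment bar, fixed, 20 x 260 x 26 mm (x, y, z); origin and axes as station: its near face is the plane x = 0, from z = 0 to 26 mm.
- grid (a joint): Tilt of the sighting grid, rad: 0 level, grows as its free edge rises, 0.785 at 45 degrees. Stiff friction hinge (0.75 N m), stays where left. Aluminium frame 280 mm wide, 10 thick, 235 mm from hinge to free edge, with five thin rods from hinge to edge, 45 mm apart. At 0 it reaches from the hinge towards the robot, 85 mm above the cart, over the blank's place.
- grid_hinge (a point): Middle of the grid's hinge line, in the station frame at x = 35, y = 0, z = 85 mm; the hinge line runs along station y.
- grid_knob (a point): Centre of the black knob in the middle of the grid's free edge: cylinder 20 mm in diameter, 24 mm long, axis along the hinge line (pinch its flat ends or lift it from below), 262 mm from the hinge line; a neck 12 mm wide, 8 thick joins it to the frame. Its axes turn with the grid.
- blank: Loose yellow plastic mallet head blank, 92 x 200 x 50 mm (x, y, z), about 0.8 kg, slippery (friction about 0.35), too wide to grasp; white sight line along its top and a black spot at the middle. Origin: centre of its underside; long axis y. Home when its long +x side touches the bar: origin at x = -46 mm, y within 15 mm of 0 in the station frame.
- wedge_a: Loose ash wedge, 120 x 36 x 30 mm, a bystander; origin under its centre.
- wedge_b: Loose ash wedge, 120 x 36 x 30 mm, a bystander; origin under its centre.
- jig: Loose hardboard jig 150 x 120 mm with a black rubber mallet face held on it by a chrome spring clip, 37 mm high, a bystander; origin under its centre.
- glue: Glue bottle, 56 mm across, 130 mm high, a bystander; origin under its centre.
- ferrule: Loose brass ferrule standing on end, 32 mm across, 45 mm high, a bystander; origin under its centre.
Mind the look-alikes: they are no part of the job. Of the things shaped like the blank, the yellow one is meant.

How it is judged:
By the outcome, as a careful person would: the job done as asked, in the order asked, and still so for the second after the job is handed in, with the robot touching nothing.
It also fails if it takes over 70 s, if anything falls off the work surface, if the arm or the gripper's body presses on something with over 40 N, if the wrist force passes 120 N, or if a joint passes its speed limit or range.

ROBOT

A 7-joint arm with a two-finger parallel gripper is mounted at the origin on the work surface. World frame = base frame: x ahead of the robot, y to its left, z up, the work surface at z = 0. Lengths are in m, angles in rad, forces in N, time in s.
With the tool pointing down it reaches from about 0.425 to 0.875 m from the base axis. Payload 8.4 kg.
Tool frame: the origin (TCP) lies at the very end of the fingers, on their centre line; the grasp point (between the pads) lies 19 mm behind it (arm.grasp_offset is the distance from the TCP to the grasp point, in m); z points along the fingers, y is the line along which they close (so a half turn about z gives the same grasp; the last joint's range is limited). The gripper opens to 85 mm and grips with 20 to 120 N. Pads are 22 mm wide; open, the fingers measure 114 mm over their backs; the gripper's body (76 mm by 85 mm) begins 54 mm behind the grasp point. The pads swing forward as they close: fully open they stand 13 mm farther back than shut.
Start: joints at [-1.21, 0.333, 0.04, 1.465, -0.013, 1.343, -0.059], TCP at [0.288, 0.582, 0.208] pointing down, gripper open.
Joint ranges: [-2.58, 2.58], [-0.38, 2.09], [-1.3, 1.39], [0.25, 2.4], [-1.5, 4.64], [0.08, 2.09], [-2.65, 2.65]. Speed limits (rad/s): [2.22, 2.22, 2.79, 2.79, 3.14, 3.14, 3.14].

INTERFACE

Orientations are given as [roll, pitch, yaw] about the fixed x, y, z axes, in that order (R = Rz(yaw) Ry(pitch) Rx(roll)).
In Python, from plant import arm, eyes, nets gives the robot as it stands.
- The arm moves only by the shell command python3 -m inch 'ROWS'. ROWS is JSON, a list of rows, each an object of numbers: "hand": the finger opening in m, from 0 to 0.0854; "dx", "dy", "dz": the shift along the tool's x, y, z in m; "ax", "ay", "az": the turn, a rotation vector about the tool's x, y, z in degrees. A call has 1 to 8 rows; each row is the pose to reach, as a shift and turn from the pose commanded when the call began, along the tool's axes at that moment; what a row does not reach only later rows make up. A row lasts 1/8 s, in which the tool goes at most 62.5 mm and 10.7 degrees, less where a joint would pass 70% of its speed; a pose out of reach is approached as far as the arm can. A call with a gripper value outside its range is refused whole. The fingers move at their own pace and stop on an object; the grip force is fixed at half the most. Time passes only in rows, so rows that repeat a pose let the fingers close. It gives the time, the measured TCP pose, the force, the opening and the grip force at its end, in the units of the state.
- arm.get_state(): the state, without advancing time (a new reading comes with each control period).
- eyes.capture(name): name is "side" or "top" or "wrist"; returns (picture, depth): 384x512x3 uint8, red, green, blue; 384x512 float32, m along the optical axis (not along the pixel's ray), 0 where there is no reading.
- eyes.camera_model(name): a dict with "fx", "fy", "cx", "cy" (pixels), "R" (3x3) and "t" (3): a world point X has camera coordinates R X + t. Camera axes: x right, y down, z forward; pixel columns grow to the right and rows downward; lengths in m; the calibration is good to about 2 mm. A picture is of the moment at which its call begins: read the wrist's pose just before it. camera_model takes no time and is no camera call; for the wrist camera it gives the pose at the moment of the call.
- arm.hand_in(): hands the job in; it is judged then, once.
Trained networks look in the newest picture that a camera, given by its name, has taken for a name from the list of things; names that differ only in an ending like _2 or _b are one class to them, and where a whole thing is asked for, a point or a joint stands for the part that bears it (a point fixed in the world has none). Each returns a list of dicts, best first, with "confidence" (0 to 1); they miss things now and then, are a little off and sometimes report something else, mostly with a low value. They report only what shows in the picture. A call takes as long as a camera call. They do not tell look-alikes from the thing itself.
- nets.regions_of(target, camera): "mask" (384x512 bool, what is visible of it) and "position" ([row, column] in pixels, amid what is visible of it).
The state is a dict: "t": time; "qpos": joint angles; "qd": joint speeds; "tau": joint torques, N m; "ee_pos": TCP position; "orientation": TCP orientation; "wrist_force": force on the tool from outside, world axes, zero at the start; "torque": the same for the moment, N m; "grip_width": opening from 0.0 (shut) to 1.0 (fully open); "grip_force": force on a finger pad.
Only numpy, scipy, OpenCV 4.12 (cv2) and the standard library are available. Lean on these libraries where they do the work, as an engineer would, in place of code of your own. Each camera call takes 0.05 s, during which the arm holds its last target. There are 200 camera calls.

## Working session

There is one attempt and no reset: what is moved stays moved. The work goes in short steps, Python scripts to look and compute and a shell command to move; the robot and the scene stay as the last step left them, time stands still between calls to the robot, and variables do not carry over. Pictures are saved under pics/ and viewed, at most 10 in all, crops included, and the job is handed in when it is done.

```bash
ls; mkdir -p pics
python3 - <<'E'
from plant import arm,eyes,nets
import cv2,numpy as np
s=arm.get_state();print(s)
for n in("side","top"):
    p,d=eyes.capture(n);cv2.imwrite(f"pics/{n}0.png",p[:,:,::-1]);np.save(f"pics/{n}0.npy",d)
    print(n,eyes.camera_model(n))
E
```

```text
pics
{'t': 0.0, 'qpos': array([-1.21017973,  0.33392555,  0.03989255,  1.46630733, -0.01338008,
        1.3432475 , -0.05852668]), 'qd': array([-0.00016234, -0.00040472,  0.00066841,  0.00018802, -0.00087615,
        0.00076888, -0.00029896]), 'tau': array([ 2.80888789e-04, -6.58554125e+01,  1.36566471e+00, -4.05567706e+01,
        1.68672740e-02,  1.25510723e-02,  1.91444326e-05]), 'ee_pos': array([0.28828646, 0.58202324, 0.20669443]), 'orientation': array([-3.13997645e+00,  1.36387686e-04,  2.68171858e+00]), 'wrist_force': array([0.46546998, 0.25790001, 0.23671959]), 'torque': array([0.02112858, 0.00894388, 0.02314838]), 'grip_force': 0.0, 'grip_width': 0.9983151559270586}
side {'fx': 480.2065957386572, 'fy': 480.2065957386572, 'cx': 255.99603289445633, 'cy': 189.37228182241205, 'R': array([[ 0.68495806, -0.7283708 , -0.01756227],
       [-0.50203864, -0.45437282, -0.73586856],
       [ 0.52800535,  0.51285604, -0.67689662]]), 't': array([-0.32098701,  0.28539852,  1.19419419])}
top {'fx': 442.2245265572567, 'fy': 442.2245265572567, 'cx': 258.2096934019844, 'cy': 199.7887560235055, 'R': array([[-0.00295594, -0.99971727, -0.02359346],
       [-0.9958557 ,  0.00508753, -0.09080494],
       [ 0.0908993 ,  0.02322727, -0.99558918]]), 't': array([0.02182544, 0.50235186, 1.23527897])}
```

View pics/side0.png

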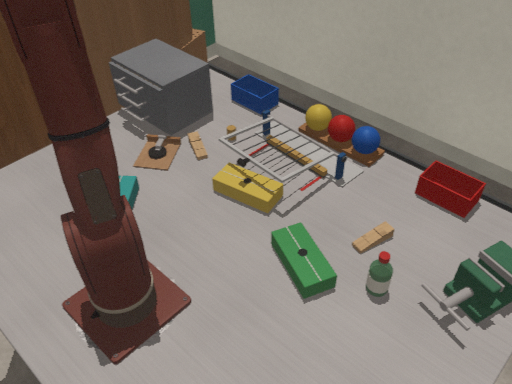

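View pics/top0.png

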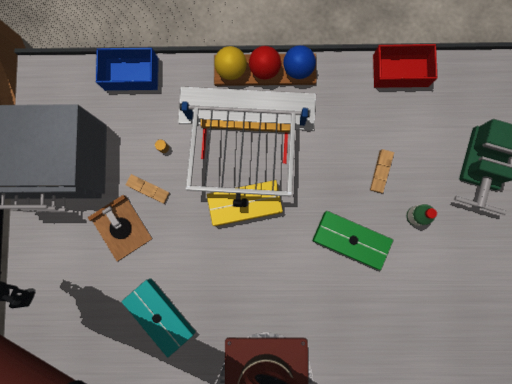

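The side view shows the grid level, its knob at (241,162) over the yellow blank at (248,186). In the top view the knob is at (240,203), the blank at (245,205), the bar along (203–290,126), the tapes at (204,142) and (285,148), and the posts at (185,107) and (304,116). The green and teal blanks are decoys.

```bash
cat > h.py <<'E'
import cv2,numpy as np
from plant import arm,eyes,nets
def cloud(d,m):
    v,u=np.mgrid[:d.shape[0],:d.shape[1]]
    c=np.stack([(u-m['cx'])/m['fx']*d,(v-m['cy'])/m['fy']*d,d],-1)
    return (c-m['t'])@m['R']
def ray(m,u,v,z):
    r=m['R'].T@np.array([(u-m['cx'])/m['fx'],(v-m['cy'])/m['fy'],1]);o=-m['R'].T@m['t']
    return o+r*(z-o[2])/r[2]
def hsv(p): return cv2.cvtColor(p,cv2.COLOR_RGB2HSV).astype(int)
E
python3 - <<'E'
from h import *
np.set_printoptions(precision=4,suppress=True)
roi=lambda P:(P[...,0]>.4)&(P[...,0]<.9)&(abs(P[...,1])<.3)
for n in("top","side"):
    p=cv2.imread(f"pics/{n}0.png")[:,:,::-1];d=np.load(f"pics/{n}0.npy");m=eyes.camera_model(n);P=cloud(d,m);H=hsv(p)
    h,s,v=H[...,0],H[...,1],H[...,2]
    ok=(d>0)&roi(P)
    masks={'yellow':(h>=22)&(h<=33)&(s>180)&(v>110),'red':((h<5)|(h>174))&(s>170)&(P[...,2]<.02),'blue':(h>100)&(h<125)&(s>130),'brass':(h>=13)&(h<22)&(s>120)&(P[...,2]>.015)&(P[...,2]<.035),'gridz':(P[...,2]>.075)&(P[...,2]<.1)&(s<80)&(v>100),'knob':(v<50)&(P[...,2]>.07)&(P[...,2]<.11)}
    for k,q in masks.items():
        q=(q&ok).astype(np.uint8)
        nl,L,st,ce=cv2.connectedComponentsWithStats(q,connectivity=8)
        for i in range(1,nl):
            if st[i,4]<12: continue
            X=P[L==i]
            r=cv2.minAreaRect((X[:,:2]*1000).astype(np.float32))
            print(n,k,st[i,4],ce[i].round(1),'med',np.median(X,0),'z5-95',np.percentile(X[:,2],[5,95]),'rect',np.round(r[0],1),np.round(r[1],1),round(r[2],1))
E
```

```text
top yellow 491 [228.5  62.9] med [0.8763 0.0995 0.0964] z5-95 [0.0806 0.1074] rect [874.8  99.6] [80.4 49.8] 89.5
top yellow 24 [274.9 185.4] med [ 0.5395 -0.0278  0.0516] z5-95 [0.0483 0.0546] rect [541.2 -27.8] [ 5.6 22.9] 89.7
top yellow 97 [264.8 185.7] med [0.5385 0.0001 0.0516] z5-95 [0.0472 0.0553] rect [539.8   2.9] [39.2 20.7] 89.7
top yellow 31 [250.  186.8] med [0.5359 0.0419 0.0515] z5-95 [0.0481 0.0558] rect [537.2  46.1] [30.7  8.7] 90.0
top yellow 32 [222.1 193.7] med [0.5166 0.124  0.0523] z5-95 [0.0473 0.0552] rect [517.4 114.7] [62.3  3.8] 87.5
top yellow 45 [255.7 195.7] med [0.5106 0.0253 0.0513] z5-95 [0.0481 0.0543] rect [511.3  24. ] [64.3  5.4] 86.3
top yellow 194 [219.  201.7] med [0.4945 0.131  0.0516] z5-95 [0.0478 0.0558] rect [493.4 121.5] [25.6 76.3] 0.6
top yellow 959 [245.1 211.9] med [0.4661 0.0504 0.0512] z5-95 [0.0469 0.0554] rect [468.9  53.8] [ 42.  197.1] 11.2
top red 72 [203.3 142.9] med [0.6711 0.1815 0.0029] z5-95 [-0.0015  0.0064] rect [671.3 181. ] [ 7.3 87.4] 87.0
top red 72 [284.9 147.9] med [ 0.6558 -0.0584  0.0024] z5-95 [-0.0014  0.0056
[... 2647 characters left out ...]
.6 25.1] 72.6
side brass 65 [284.6 147.5] med [0.7173 0.1026 0.0253] z5-95 [0.0164 0.0299] rect [721.8 104.6] [50.2 23.7] 86.2
side brass 71 [295.2 154. ] med [0.7136 0.0538 0.0256] z5-95 [0.0167 0.0313] rect [718.   54.4] [49.8 23.6] 80.7
side brass 52 [305.1 160. ] med [0.7115 0.0105 0.026 ] z5-95 [0.0179 0.0291] rect [716.3  11.8] [34.6 22.8] 88.3
side brass 87 [319.7 169.1] med [ 0.7069 -0.053   0.025 ] z5-95 [0.0159 0.0298] rect [709.9 -49.3] [47.3 24.1] 86.4
side gridz 385 [300.3 138.2] med [0.735  0.034  0.0912] z5-95 [0.0845 0.0985] rect [696.1  56.9] [309.5 112.9] 88.6
side gridz 24 [312.  151.5] med [ 0.6921 -0.029   0.0923] z5-95 [0.0868 0.0974] rect [693.5 -28.7] [ 6.8 70.2] 87.5
```

```bash
cat >> h.py <<'E'
from scipy.spatial.transform import Rotation as Ro
S0=np.array([.710,.0585]);SY=-.060
def st2w(x,y,z): c,s=np.cos(SY),np.sin(SY);return np.array([S0[0]+c*x-s*y,S0[1]+s*x+c*y,z])
def w2st(P): c,s=np.cos(SY),np.sin(SY);q=np.asarray(P)[...,:2]-S0;return np.stack([c*q[...,0]+s*q[...,1],-s*q[...,0]+c*q[...,1]],-1)
def now():
    s=arm.get_state();return s,np.array(s['ee_pos']),Ro.from_euler('xyz',s['orientation'])
def goal(pos,tilt,yaw=np.pi+SY):
    "tilt deg: fingers lean forward (point away from robot)"
    s,p,R=now();G=Ro.from_euler('xyz',[np.pi,0,yaw])*Ro.from_euler('y',-tilt,degrees=True)
    print('d mm',(R.inv().apply(np.array(pos)-p)*1000).round(1),'rot deg',(R.inv()*G).as_rotvec(degrees=True).round(1))
E
python3 - <<'E'
from h import *
np.set_printoptions(precision=4,suppress=True)
for n in("top","side"):
    p=cv2.imread(f"pics/{n}0.png")[:,:,::-1];d=np.load(f"pics/{n}0.npy");m=eyes.camera_model(n);P=cloud(d,m);H=hsv(p)
    q=(H[...,0]>=20)&(H[...,0]<=34)&(H[...,1]>150)&(H[...,2]>80)&(d>0)&(P[...,0]>.4)&(P[...,0]<.62)&(P[...,1]>-.1)&(P[...,1]<.2)&(abs(P[...,2]-.051)<.008)
    X=P[q];print(n,'blank top',len(X),cv2.minAreaRect((X[:,:2]*1000).astype(np.float32)),np.median(X[:,2]))
    u0,v0=((240,203) if n=="top" else (241,162))
    k=np.zeros(d.shape,bool);k[v0-12:v0+12,u0-12:u0+12]=1;k&=H[...,2]<60
    for z in(.05,.085): 
        nl,L,stt,ce=cv2.connectedComponentsWithStats(k.astype(np.uint8))
        for i in range(1,nl):
            if stt[i,4]>8: print(z,ce[i],stt[i],np.median(P[L==i],0),ray(m,*ce[i],z))
print('knob pred',st2w(-.227,0,.085))
goal([.36,.09,.24],30)
E
```

```text
top blank top 1726 ((492.9176330566406, 58.28858947753906), (90.75401306152344, 199.35867309570312), 10.953070640563965) 0.051418337102672594
0.05 [239.8921 201.2158] [233 193  15  14 139] [0.4901 0.0675 0.1225] [0.4962 0.0702 0.05  ]
0.085 [239.8921 201.2158] [233 193  15  14 139] [0.4901 0.0675 0.1225] [0.4932 0.068  0.085 ]
side blank top 1071 ((491.02276611328125, 57.673736572265625), (95.9025650024414, 198.6719970703125), 11.48404312133789) 0.05070913367001604
0.05 [242.6333 161.5667] [238 158  11   9  60] [0.4847 0.0684 0.1236] [0.5498 0.1332 0.05  ]
0.085 [242.6333 161.5667] [238 158  11   9  60] [0.4847 0.0684 0.1236] [0.5201 0.1023 0.085 ]
knob pred [0.4834 0.0721 0.085 ]
d mm [-282.7 -409.2  -32.6] rot deg [ -6.1 -29.6 -22.4]
```

The blank's centre is at about (0.492, 0.058), with its yaw about 14.5° off the station. The knob stands at z ≈ 0.114, so the grid is already tilted about 6°. Moving in.

```bash
python3 -m inch '[{"dx":-0.035,"dy":-0.05,"dz":-0.02},{"dx":-0.07,"dy":-0.10,"dz":-0.032,"ax":-1,"ay":-5,"az":-4},{"dx":-0.105,"dy":-0.15,"dz":-0.032,"ax":-2,"ay":-10,"az":-8},{"dx":-0.14,"dy":-0.2,"dz":-0.032,"ax":-3,"ay":-15,"az":-11},{"dx":-0.175,"dy":-0.25,"dz":-0.032,"ax":-4,"ay":-20,"az":-15},{"dx":-0.21,"dy":-0.30,"dz":-0.032,"ax":-5,"ay":-25,"az":-19},{"dx":-0.245,"dy":-0.355,"dz":-0.032,"ax":-6,"ay":-30,"az":-22},{"dx":-0.283,"dy":-0.409,"dz":-0.032,"ax":-6,"ay":-30,"az":-22}]'
python3 -c "
from h import *
goal([.36,.09,.24],30)"
```

```text
d mm [-282.7 -409.2  -32.6] rot deg [ -6.1 -29.6 -22.4]$[0]: bad value
```

```bash
python3 -m inch '[{"hand":0.085,"dx":-0.035,"dy":-0.05,"dz":-0.02,"ax":0,"ay":0,"az":0},{"hand":0.085,"dx":-0.07,"dy":-0.10,"dz":-0.032,"ax":-1,"ay":-5,"az":-4},{"hand":0.085,"dx":-0.105,"dy":-0.15,"dz":-0.032,"ax":-2,"ay":-10,"az":-8},{"hand":0.085,"dx":-0.14,"dy":-0.2,"dz":-0.032,"ax":-3,"ay":-15,"az":-11},{"hand":0.085,"dx":-0.175,"dy":-0.25,"dz":-0.032,"ax":-4,"ay":-20,"az":-15},{"hand":0.085,"dx":-0.21,"dy":-0.30,"dz":-0.032,"ax":-5,"ay":-25,"az":-19},{"hand":0.085,"dx":-0.245,"dy":-0.355,"dz":-0.032,"ax":-6,"ay":-30,"az":-22},{"hand":0.085,"dx":-0.283,"dy":-0.409,"dz":-0.032,"ax":-6,"ay":-30,"az":-22}]'
python3 -c "
from h import *
goal([.36,.09,.24],30);print(now()[0]['qpos'])"
```

```text
t: 1.1
ee_pos: [0.363, 0.206, 0.2025]
orientation: [-3.107, 0.455, 3.051]
wrist_force: [1.4, -3.1, 1.1]
grip_width: 1.0
grip_force: 0.0
d mm [ -23.3 -116.8  -26.4] rot deg [-2.8 -3.9 -1.5]
[-0.92207274 -0.3717564  -0.07828937  2.24916248  0.43624542  1.11325094
  0.30907573]
```

```bash
python3 -c "
from h import *
goal([.42,.07,.24],30)"
```

```text
d mm [ -78.6 -130.4    1.1] rot deg [-2.8 -3.9 -1.5]
```

```bash
python3 -m inch '[{"hand":0.06,"dx":-0.026,"dy":-0.043,"dz":0,"ax":-1,"ay":-1,"az":0},{"hand":0.06,"dx":-0.052,"dy":-0.086,"dz":0,"ax":-2,"ay":-2,"az":-1},{"hand":0.06,"dx":-0.079,"dy":-0.130,"dz":0.001,"ax":-3,"ay":-4,"az":-1.5},{"hand":0.06,"dx":-0.079,"dy":-0.130,"dz":0.001,"ax":-3,"ay":-4,"az":-1.5},{"hand":0.06,"dx":-0.079,"dy":-0.130,"dz":0.001,"ax":-3,"ay":-4,"az":-1.5},{"hand":0.06,"dx":-0.079,"dy":-0.130,"dz":0.001,"ax":-3,"ay":-4,"az":-1.5}]'
python3 - <<'E'
from h import *
s,p,R=now();print(s['qpos'].round(3),p,s['orientation'])
P,d=eyes.capture("wrist");cv2.imwrite("pics/w1.png",P[:,:,::-1]);np.save("pics/w1.npy",d)
m=eyes.camera_model("wrist");np.savez("pics/w1m.npz",**m)
K=st2w(-.2255,0,.114);c=m['R']@K+m['t'];print('knob pix',c[0]/c[2]*m['fx']+m['cx'],c[1]/c[2]*m['fy']+m['cy'],c[2])
goal([.42,.07,.24],30)
E
```

```text
t: 1.85
ee_pos: [0.4189, 0.1304, 0.1752]
orientation: [-3.08, 0.458, 3.126]
wrist_force: [-0.3, -0.1, 0.5]
grip_width: 0.703
grip_force: 0.0
[-0.185 -0.38  -0.412  2.296  0.211  0.863  0.834] [0.41893036 0.13040072 0.17523149] [-3.0804477   0.45837171  3.12561369]
knob pix 207.28061744772467 216.45708879916225 0.2731019795971661
d mm [-30.5 -57.3 -55.5] rot deg [-2.8 -3.8  1.9]
```

View pics/w1.png

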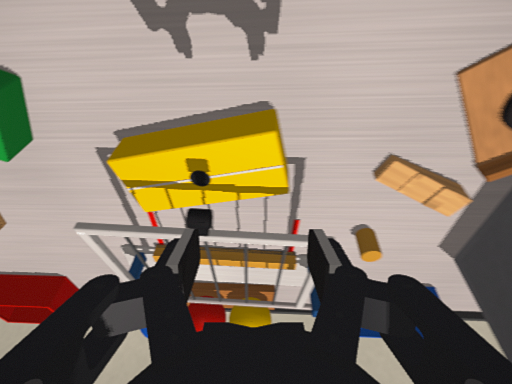

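The wrist view shows the knob at (200,220), just under the prediction (207,216), with the blank's spot at (200,178) in front of it. The arm is at its joint-2 limit here, so I'll work with less tilt near the base.

Run:
```python
from h import *
np.set_printoptions(precision=4,suppress=True)
p=cv2.imread("pics/w1.png")[:,:,::-1];d=np.load("pics/w1.npy");m=dict(np.load("pics/w1m.npz"));P=cloud(d,m)
k=np.zeros(d.shape,bool);k[206:236,184:216]=1;k&=(hsv(p)[...,2]<60)&(d>0)
X=P[k];print(k.sum(),np.median(X,0),np.percentile(X,[3,97],axis=0))
# frame free edge bar
g=(P[...,2]>.08)&(P[...,2]<.14)&(d>0)&(hsv(p)[...,1]<60)&(hsv(p)[...,2]>90);g[:215]=0;g[250:]=0;g[:,165:]=0
X=P[g];print(g.sum(),np.median(X,0))
K=np.array([.487,.068,.114])
for tilt in(15,25):
    t=np.radians(tilt);a=np.array([np.sin(t),0,-np.cos(t)])
    print(tilt);goal(K+.019*a-.09*a,tilt);goal(K+.019*a,tilt)
```

```text
561 [0.4789 0.0662 0.1218] [[0.3931 0.0554 0.1122]
 [0.5101 0.0971 0.2025]]
1361 [ 0.5089 -0.0377  0.1143]
15
d mm [-48.9 -53.4  17.4] rot deg [-3.  11.2  1.5]
d mm [-31.4 -47.1 105.4] rot deg [-3.  11.2  1.5]
25
d mm [-36.6 -53.8  16.1] rot deg [-2.8  1.2  1.8]
d mm [-34.7 -47.  105.8] rot deg [-2.8  1.2  1.8]
```

```bash
python3 -m inch '[{"hand":0.06,"dx":-0.021,"dy":-0.027,"dz":0.008,"ax":-1.5,"ay":3,"az":1},{"hand":0.06,"dx":-0.043,"dy":-0.053,"dz":0.017,"ax":-3,"ay":6,"az":1.5},{"hand":0.06,"dx":-0.043,"dy":-0.053,"dz":0.017,"ax":-3,"ay":6,"az":1.5},{"hand":0.06,"dx":-0.043,"dy":-0.053,"dz":0.017,"ax":-3,"ay":6,"az":1.5},{"hand":0.06,"dx":-0.043,"dy":-0.053,"dz":0.017,"ax":-3,"ay":6,"az":1.5}]'
python3 - <<'E'
from h import *
np.set_printoptions(precision=4,suppress=True)
s,p0,R=now();print(s['qpos'].round(3),p0,s['orientation'])
P,d=eyes.capture("wrist");cv2.imwrite("pics/w2.png",P[:,:,::-1]);m=eyes.camera_model("wrist")
C=cloud(d,m)
k=(hsv(P)[...,2]<60)&(d>0)&(abs(C[...,0]-.486)<.025)&(abs(C[...,1]-.068)<.03)&(C[...,2]>.095)&(C[...,2]<.14)
X=C[k];print(k.sum(),np.median(X,0),np.percentile(X,[3,97],axis=0))
m2=dict(np.load("pics/w1m.npz"))
t=np.radians(20);a=np.array([np.sin(t),0,-np.cos(t)])
goal(np.array([.486,.0675,.113])+.019*a,20)
E
```

```text
t: 2.52
ee_pos: [0.462, 0.0734, 0.1813]
orientation: [3.14, 0.354, 3.089]
wrist_force: [0.1, -0.6, -0.3]
grip_width: 0.701
grip_force: 0.0
[-0.167 -0.282 -0.169  2.198  0.107  0.895  1.128] [0.462  0.0734 0.1813] [3.1401 0.3537 3.0889]
678 [0.4813 0.0732 0.124 ] [[0.4753 0.0632 0.116 ]
 [0.5086 0.0842 0.1278]]
d mm [ 1.  -4.4 91.5] rot deg [0.2 0.3 0.4]
```

```bash
python3 -m inch '[{"hand":0.06,"dx":0.002,"dy":0,"dz":0.03,"ax":0,"ay":0,"az":0},{"hand":0.06,"dx":0.002,"dy":0,"dz":0.06,"ax":0,"ay":0,"az":0},{"hand":0.06,"dx":0.002,"dy":0,"dz":0.08,"ax":0,"ay":0,"az":0},{"hand":0.06,"dx":0.002,"dy":0,"dz":0.091,"ax":0,"ay":0,"az":0},{"hand":0.06,"dx":0.002,"dy":0,"dz":0.091,"ax":0,"ay":0,"az":0},{"hand":0.06,"dx":0.002,"dy":0,"dz":0.091,"ax":0,"ay":0,"az":0}]'
python3 -m inch '[{"hand":0.01,"dx":0,"dy":0,"dz":0,"ax":0,"ay":0,"az":0},{"hand":0.01,"dx":0,"dy":0,"dz":0,"ax":0,"ay":0,"az":0},{"hand":0.01,"dx":0,"dy":0,"dz":0,"ax":0,"ay":0,"az":0},{"hand":0.01,"dx":0,"dy":0,"dz":0,"ax":0,"ay":0,"az":0}]'
python3 - <<'E'
from h import *
np.set_printoptions(precision=4,suppress=True)
s,p0,R=now();print(s['qpos'].round(3),p0,s['orientation'],s['torque'])
g=p0-.019*R.apply([0,0,1]);x,y=w2st(g);print('grasp',g,'st',x,y)
a0=np.arctan2(g[2]-.085,.035-x);r=np.hypot(g[2]-.085,.035-x);print('ang',a0,'r',r)
E
```

```text
t: 3.32
ee_pos: [0.4925, 0.0715, 0.0963]
orientation: [3.139, 0.355, 3.087]
wrist_force: [0.9, 0.6, 0.1]
grip_width: 0.701
grip_force: 0.0
t: 3.82
ee_pos: [0.4923, 0.0721, 0.0959]
orientation: [3.139, 0.354, 3.088]
wrist_force: [-2.4, 4.8, 1.4]
grip_width: 0.253
grip_force: 59.7
[-0.151 -0.114 -0.174  2.257  0.172  0.673  1.073] [0.4923 0.0721 0.0959] [3.1386 0.3543 3.0878] [0.936  0.7407 0.4042]
grasp [0.4857 0.0724 0.1137] st -0.22468527378825323 0.0004598055697354834
ang 0.10997653956927948 r 0.2612636529149231
```

```bash
cat >> h.py <<'E'
def arc(target,n,rot=1.0):
    s,p,R=now();g=p-.019*R.apply([0,0,1]);x,y=w2st(g);a0=np.arctan2(g[2]-.085,.035-x);r=np.hypot(g[2]-.085,.035-x);print('ang',a0,'r',r)
    ax=st2w(0,1,0)-st2w(0,0,0)
    for i in range(1,n+1):
        a=a0+(target-a0)*i/n;G=Ro.from_rotvec(ax*(a-a0)*rot)*R
        q=st2w(.035-r*np.cos(a),y,.085+r*np.sin(a))+.019*G.apply([0,0,1])
        print((R.inv().apply(q-p)*1000).round(1),(R.inv()*G).as_rotvec(degrees=True).round(1))
E
python3 -c "
from h import *
arc(.78,8)"
```

```text
ang 0.10997653956927948 r 0.2612636529149231
[ -9.    0.  -19.2] [-0.   4.8  0. ]
[-19.6   0.1 -37.6] [-0.1  9.6  0. ]
[-31.7   0.1 -55. ] [-0.1 14.4  0.1]
[-45.2   0.1 -71.4] [-0.1 19.2  0.1]
[-60.    0.1 -86.5] [-0.1 24.   0.1]
[-7.610e+01  1.000e-01 -1.004e+02] [-0.2 28.8  0.1]
[ -93.2    0.  -112.9] [-0.2 33.6  0.2]
[-111.4   -0.  -123.9] [-0.2 38.4  0.2]
```

```bash
python3 -m inch '[{"hand":0.01,"dx":-0.0043,"dy":0,"dz":-0.0096,"ax":0,"ay":2.4,"az":0},{"hand":0.01,"dx":-0.009,"dy":0,"dz":-0.0192,"ax":0,"ay":4.8,"az":0},{"hand":0.01,"dx":-0.0143,"dy":0,"dz":-0.0285,"ax":0,"ay":7.2,"az":0},{"hand":0.01,"dx":-0.0196,"dy":0,"dz":-0.0376,"ax":0,"ay":9.6,"az":0},{"hand":0.01,"dx":-0.0255,"dy":0,"dz":-0.0463,"ax":0,"ay":12,"az":0},{"hand":0.01,"dx":-0.0317,"dy":0,"dz":-0.055,"ax":0,"ay":14.4,"az":0}]'
python3 -c "
from h import *
arc(.80,8);print(now()[0]['torque'],now()[0]['qpos'])"
```

```text
t: 4.58
ee_pos: [0.5025, 0.0714, 0.1579]
orientation: [3.139, 0.1, 3.088]
wrist_force: [1.9, 4.3, -4.9]
grip_width: 0.254
grip_force: 61.5
ang 0.3586944667500684 r 0.2614322455597269
[ -5.7   0.  -12.8] [-0.   3.2  0. ]
[-12.1   0.  -25.2] [-0.   6.3  0. ]
[-19.1   0.  -37.3] [-0.1  9.5  0. ]
[-26.9  -0.  -49. ] [-0.1 12.6  0. ]
[-35.2  -0.  -60.2] [-0.1 15.8  0.1]
[-44.2  -0.  -70.9] [-0.1 19.   0.1]
[-53.7  -0.1 -81.2] [-0.2 22.1  0.1]
[-63.8  -0.1 -90.8] [-0.2 25.3  0.1]
[ 0.96104159 -0.32496398  0.06659269] [-0.13965608  0.00952845 -0.1101978   1.95161133  0.03165607  1.084295
  1.25457487]
```

```bash
python3 -m inch '[{"hand":0.01,"dx":-0.0057,"dy":0,"dz":-0.0128,"ax":0,"ay":3.2,"az":0},{"hand":0.01,"dx":-0.0121,"dy":0,"dz":-0.0252,"ax":0,"ay":6.3,"az":0},{"hand":0.01,"dx":-0.0191,"dy":0,"dz":-0.0373,"ax":0,"ay":9.5,"az":0},{"hand":0.01,"dx":-0.0269,"dy":0,"dz":-0.049,"ax":0,"ay":12.6,"az":0},{"hand":0.01,"dx":-0.0352,"dy":0,"dz":-0.0602,"ax":0,"ay":15.8,"az":0},{"hand":0.01,"dx":-0.0442,"dy":0,"dz":-0.0709,"ax":0,"ay":19,"az":0},{"hand":0.01,"dx":-0.0537,"dy":0,"dz":-0.0812,"ax":0,"ay":22.1,"az":0},{"hand":0.01,"dx":-0.0537,"dy":0,"dz":-0.0812,"ax":0,"ay":22.1,"az":0}]'
python3 -c "
from h import *
arc(.785,1);print(now()[0]['torque'],now()[0]['qpos'])"
```

```text
t: 5.58
ee_pos: [0.5482, 0.0685, 0.2445]
orientation: [3.139, -0.286, 3.089]
wrist_force: [-3.0, 2.1, 5.2]
grip_width: 0.251
grip_force: 62.6
ang 0.7473219601574878 r 0.2614546627046354
[-3.8 -0.  -8.7] [-0.   2.2  0. ]
[ 0.55565732  0.5202389  -0.16441577] [-0.11545808  0.34668146 -0.06046405  1.40323954 -0.04624525  1.66988833
  1.34443059]
```

```bash
python3 -m inch '[{"hand":0.01,"dx":-0.0020,"dy":0,"dz":-0.0045,"ax":0,"ay":1.1,"az":0},{"hand":0.01,"dx":-0.0038,"dy":0,"dz":-0.0087,"ax":0,"ay":2.2,"az":0},{"hand":0.01,"dx":-0.0038,"dy":0,"dz":-0.0087,"ax":0,"ay":2.2,"az":0},{"hand":0.01,"dx":-0.0038,"dy":0,"dz":-0.0087,"ax":0,"ay":2.2,"az":0}]'
python3 -c "
from h import *
arc(.785,1)"
python3 -m inch '[{"hand":0.05,"dx":0,"dy":0,"dz":0,"ax":0,"ay":0,"az":0},{"hand":0.05,"dx":0,"dy":0,"dz":0,"ax":0,"ay":0,"az":0},{"hand":0.06,"dx":0,"dy":0,"dz":0,"ax":0,"ay":0,"az":0},{"hand":0.06,"dx":0,"dy":0,"dz":-0.02,"ax":0,"ay":0,"az":0},{"hand":0.06,"dx":0,"dy":0,"dz":-0.05,"ax":0,"ay":0,"az":0},{"hand":0.06,"dx":0,"dy":0,"dz":-0.07,"ax":0,"ay":0,"az":0},{"hand":0.06,"dx":0,"dy":0,"dz":-0.07,"ax":0,"ay":0,"az":0}]'
python3 - <<'E'
from h import *
np.set_printoptions(precision=4,suppress=True)
for n in("top","side"):
    p,d=eyes.capture(n);cv2.imwrite(f"pics/{n}1.png",p[:,:,::-1]);P=cloud(d,eyes.camera_model(n));H=hsv(p)
    s=w2st(P)
    g=(d>0)&(s[...,0]<.02)&(s[...,0]>-.14)&(abs(s[...,1])<.145)&(P[...,2]>.1)&(P[...,2]<.27)&(H[...,1]<80)
    a=np.arctan2(P[...,2][g]-.085,.035-s[...,0][g]);print(n,g.sum(),'angle(upper face +~5mm)',np.median(a),np.percentile(a,[20,80]))
    q=(H[...,0]>=20)&(H[...,0]<=34)&(H[...,1]>150)&(H[...,2]>80)&(d>0)&(P[...,0]>.4)&(P[...,0]<.62)&(P[...,1]>-.1)&(P[...,1]<.2)&(abs(P[...,2]-.051)<.008)
    X=P[q];r=cv2.minAreaRect((X[:,:2]*1000).astype(np.float32));print('blank',r)
s,p,R=now();print(s['qpos'],p);
goal([.42,.05,.25],0)
E
```

```text
t: 6.08
ee_pos: [0.5541, 0.068, 0.2517]
orientation: [3.139, -0.322, 3.089]
wrist_force: [-0.7, 4.2, -1.4]
grip_width: 0.254
grip_force: 61.9
ang 0.7842834518096647 r 0.26152808307908276
[-0.1 -0.  -0.2] [-0.  0.  0.]
t: 6.95
ee_pos: [0.577, 0.066, 0.3191]
orientation: [3.139, -0.319, 3.088]
wrist_force: [0.4, 1.1, -1.2]
grip_width: 0.704
grip_force: 0.0
top 732 angle(upper face +~5mm) 0.8303898090407285 [0.8159 0.8573]
blank ((474.9105529785156, 148.70822143554688), (89.38213348388672, 14.405613899230957), 10.966489791870117)
side 439 angle(upper face +~5mm) 0.7949017600186894 [0.7805 0.8111]
blank ((492.1241760253906, 54.754608154296875), (95.48967742919922, 192.78001403808594), 10.859711647033691)
[-0.1161  0.4195 -0.0476  1.1668 -0.0527  1.87    1.347 ] [0.5759 0.0661 0.3173]
d mm [125.6 -24.6 112.8] rot deg [  0.  -18.5   0.4]
```

```bash
cat > kin.py <<'E'
import numpy as np
from scipy.optimize import least_squares
D=[(.334,1.466,1.343,.6495,.207),(-.282,2.198,.895,.468,.1813),(-.114,2.257,.673,.4976,.0959),(.3467,1.4032,1.6699,.5525,.2445),(.4195,1.1668,1.87,.5797,.3173),(.0095,1.9516,1.0843,.5075,.1579)]
A=[];b=[]
for a,c,e,r,z in D:
    A+=[[np.sin(a),np.sin(a+c),np.sin(a+c+e),0],[np.cos(a),np.cos(a+c),np.cos(a+c+e),1]];b+=[r,z]
L,res,_,_=np.linalg.lstsq(np.array(A),np.array(b),rcond=None)
def ik(r,z,tilt):
    s=np.pi-np.radians(tilt);wr=r-L[2]*np.sin(s);wz=z-L[3]-L[2]*np.cos(s)
    c=(wr**2+wz**2-L[0]**2-L[1]**2)/(2*L[0]*L[1]);q4=np.arccos(c);q2=np.arctan2(wr,wz)-np.arctan2(L[1]*np.sin(q4),L[0]+L[1]*c)
    return np.round([q2,q4,s-q2-q4],2)
if __name__=="__main__":
    print(L,res)
    for a in[(.42,.3,0),(.44,.3,-10),(.42,.2,0),(.41,.2,-10),(.41,.1,0),(.42,.02,0),(.41,.02,-5),(.41,.02,-10),(.45,.02,0),(.5,.02,10),(.5,.02,15),(.55,.02,25),(.6,.02,30),(.6,.02,40)]:print(a,ik(*a))
E
python3 kin.py
```

```text
[0.491856   0.50333069 0.40320633 0.25995806] [1.31117966e-05]
(0.42, 0.3, 0) [-0.17  1.82  1.49]
(0.44, 0.3, -10) [0.02 1.66 1.64]
(0.42, 0.2, 0) [-0.13  1.99  1.28]
(0.41, 0.2, -10) [0.   1.88 1.43]
(0.41, 0.1, 0) [-0.06  2.14  1.06]
(0.42, 0.02, 0) [0.08 2.2  0.86]
(0.41, 0.02, -5) [0.13 2.15 0.95]
(0.41, 0.02, -10) [0.2  2.08 1.04]
(0.45, 0.02, 0) [0.13 2.14 0.87]
(0.5, 0.02, 10) [0.11 2.19 0.68]
(0.5, 0.02, 15) [0.05 2.26 0.56]
(0.55, 0.02, 25) [0.07 2.32 0.32]
(0.6, 0.02, 30) [0.14 2.29 0.2 ]
(0.6, 0.02, 40) [ 0.13  2.43 -0.11]
```

```bash
python3 -m inch '[{"hand":0.085,"dx":0.03,"dy":-0.002,"dz":-0.005,"ax":0,"ay":-3,"az":0},{"hand":0.085,"dx":0.06,"dy":-0.002,"dz":0.02,"ax":0,"ay":-6,"az":0},{"hand":0.085,"dx":0.09,"dy":-0.002,"dz":0.035,"ax":0,"ay":-9,"az":0},{"hand":0.085,"dx":0.13,"dy":-0.002,"dz":0.05,"ax":0,"ay":-9,"az":0},{"hand":0.085,"dx":0.145,"dy":-0.002,"dz":0.08,"ax":0,"ay":-10,"az":0},{"hand":0.085,"dx":0.145,"dy":-0.002,"dz":0.08,"ax":0,"ay":-10,"az":0}]'
python3 - <<'E'
from h import *
s,p,R=now();print(s['qpos'].round(2))
goal([.408,.0645,.15],-8);goal([.408,.0645,.012],-8)
E
```

```text
t: 7.8
ee_pos: [0.4106, 0.0728, 0.2862]
orientation: [3.141, -0.15, 3.089]
wrist_force: [-0.3, -0.6, 0.0]
grip_width: 0.993
grip_force: 0.0
[-0.14 -0.05 -0.1   1.75 -0.05  1.58  1.28]
d mm [-18.1  -8.5 135. ] rot deg [-0.  -0.6  0.4]
d mm [-38.7  -8.6 271.5] rot deg [-0.  -0.6  0.4]
```

```bash
python3 -m inch '[{"hand":0.085,"dx":-0.009,"dy":-0.004,"dz":0.06,"ax":0,"ay":-0.5,"az":0.4},{"hand":0.085,"dx":-0.018,"dy":-0.0085,"dz":0.12,"ax":0,"ay":-0.5,"az":0.4},{"hand":0.085,"dx":-0.026,"dy":-0.0085,"dz":0.17,"ax":0,"ay":-0.5,"az":0.4},{"hand":0.085,"dx":-0.032,"dy":-0.0085,"dz":0.22,"ax":0,"ay":-0.5,"az":0.4},{"hand":0.085,"dx":-0.0387,"dy":-0.0085,"dz":0.255,"ax":0,"ay":-0.5,"az":0.4},{"hand":0.085,"dx":-0.0387,"dy":-0.0085,"dz":0.27,"ax":0,"ay":-0.5,"az":0.4},{"hand":0.085,"dx":-0.0387,"dy":-0.0085,"dz":0.27,"ax":0,"ay":-0.5,"az":0.4}]'
python3 - <<'E'
from h import *
s,p,R=now();print(s['qpos'].round(2))
P,d=eyes.capture("side");cv2.imwrite("pics/side2.png",cv2.resize(P[60:300,120:440,::-1],None,fx=2.2,fy=2.2))
goal([.425,.0645,.012],-5);goal([.45,.066,.012],0)
E
```

```text
t: 8.68
ee_pos: [0.4113, 0.0651, 0.0149]
orientation: [3.141, -0.14, 3.081]
wrist_force: [0.1, 0.2, 0.6]
grip_width: 0.997
grip_force: 0.0
[-0.13  0.18 -0.1   2.1  -0.03  1.    1.29]
d mm [-13.2   0.    2. ] rot deg [ 0.1 -2.9 -0. ]
d mm [-37.9   3.   -1.4] rot deg [ 0.1 -7.9 -0. ]
```

View pics/side2.png

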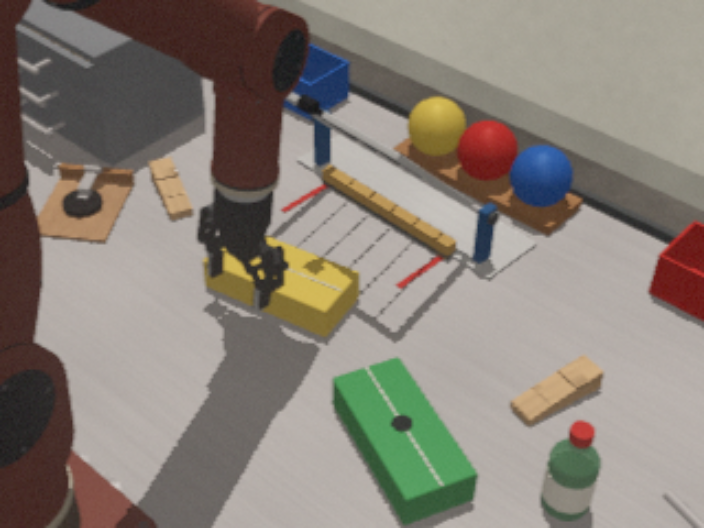

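Side view: the grid stands up with its knob at (308,103) in the crop, and the open hand is behind the yellow blank at (240,270). Now the slow two-finger push, tilting the tool as it goes.

```bash
python3 -m inch '[{"hand":0.085,"dx":-0.005,"dy":0,"dz":0,"ax":0,"ay":-1,"az":0},{"hand":0.085,"dx":-0.010,"dy":0.001,"dz":0,"ax":0,"ay":-2,"az":0},{"hand":0.085,"dx":-0.015,"dy":0.001,"dz":0,"ax":0,"ay":-3,"az":0},{"hand":0.085,"dx":-0.020,"dy":0.002,"dz":0,"ax":0,"ay":-4,"az":0},{"hand":0.085,"dx":-0.025,"dy":0.002,"dz":0,"ax":0,"ay":-5,"az":0},{"hand":0.085,"dx":-0.03,"dy":0.002,"dz":-0.001,"ax":0,"ay":-6,"az":0},{"hand":0.085,"dx":-0.034,"dy":0.003,"dz":-0.001,"ax":0,"ay":-7,"az":0},{"hand":0.085,"dx":-0.038,"dy":0.003,"dz":-0.001,"ax":0,"ay":-8,"az":0}]'
cat >> h.py <<'E'
def look(tag):
    for n in("top","side"):
        p,d=eyes.capture(n);cv2.imwrite(f"pics/{n}_{tag}.png",p[:,:,::-1]);P=cloud(d,eyes.camera_model(n));H=hsv(p)
        s=w2st(P);q=(H[...,0]>=20)&(H[...,0]<=34)&(H[...,1]>150)&(H[...,2]>60)&(d>0)&(s[...,0]>-.35)&(s[...,0]<.0)&(abs(s[...,1])<.2)&(abs(P[...,2]-.051)<.009)
        X=s[q]*1000;r=cv2.minAreaRect(X.astype(np.float32));a=r[2] if r[2]<45 else r[2]-90
        print(n,len(X),'st centre',np.round(r[0],1),np.round(r[1],1),'ang',round(a,1),'x pct',np.percentile(X[:,0],[1,99]).round(1),'y',np.percentile(X[:,1],[1,99]).round(1))
    s,p,R=now();print('tcp st',w2st(p)*1000,p[2],s['wrist_force'].round(1),s['qpos'].round(2))
E
python3 - <<'E'
from h import *
np.set_printoptions(precision=3,suppress=True)
look("a")
goal(st2w(-.215,-.008,.012),12)
E
```

```text
t: 9.72
ee_pos: [0.4479, 0.0671, 0.0129]
orientation: [3.14, -0.001, 3.083]
wrist_force: [-13.6, 0.2, 40.0]
grip_width: 0.998
grip_force: 20.9
top 747 st centre [-200.8  -74. ] [90.7 74.1] ang 14.9 x pct [-242.  -152.9] y [-114.   -32.6]
side 319 st centre [-215.5  -17.9] [ 95.9 191.9] ang 13.0 x pct [-279.4 -153.3] y [-116.5   59.2]
tcp st [-260.184   -7.017] 0.013019740913022694 [-11.   1.  27.] [-0.15  0.15 -0.1   2.13  0.02  0.86  1.25]
d mm [-45.2  -1.    1.1] rot deg [  0.1 -11.8   0. ]
```

Run:
```python
from h import *
a=cv2.imread("pics/side_a.png")[150:225,195:295];P,d=eyes.capture("wrist");np.save("pics/wa.npy",d)
cv2.imwrite("pics/mix.png",np.vstack([cv2.resize(a,(400,300),interpolation=cv2.INTER_CUBIC),cv2.resize(P[:,:,::-1],(400,300))]))
s,p,R=now();print(s['wrist_force'],s['torque'],s['grip_force'],p)
```

```text
[-12.11496699   1.16273204  27.92431431] [1.17683588 2.41377917 0.42235342] 13.537094816565514 [0.44982864 0.06708845 0.01299228]
```

View pics/mix.png

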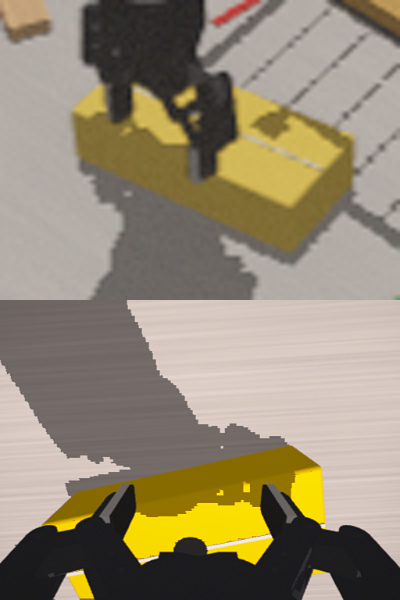

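Run:
```python
from h import *
np.set_printoptions(precision=3,suppress=True)
d=np.load("pics/wa.npy");m=eyes.camera_model("wrist");C=cloud(d,m)
for (u,v) in((166,240),(163,250),(345,240),(350,255),(338,243),(160,262)): print((u,v),d[v,u],C[v,u],w2st(C[v,u]))
f=(d>0)&(d<.26)&(C[...,2]<.075)&(C[...,2]>.0)
for sgn in(-1,1):
    k=f&(np.sign(np.mgrid[:384,:512][1]-256)==sgn);X=C[k];
    i=np.argsort(X[:,2])[:30];print(sgn,len(X),'lowest',np.median(X[i],0),X[:,2].min())
# blank edges from wrist
h=hsv(cv2.imread("pics/mix.png")[300:,:,::-1])
```

```text
(166, 240) 0.13504983 [0.436 0.026 0.058] [-0.271 -0.049]
(163, 250) 0.13064902 [0.438 0.026 0.063] [-0.269 -0.049]
(345, 240) 0.13495238 [0.441 0.113 0.058] [-0.272  0.038]
(350, 255) 0.121992484 [0.441 0.111 0.072] [-0.272  0.036]
(338, 243) 0.13947754 [0.445 0.111 0.055] [-0.268  0.036]
(160, 262) 0.12650622 [0.441 0.025 0.069] [-0.266 -0.049]
-1 42406 lowest [ 0.389 -0.036  0.   ] 1.4130151541717228e-08
1 53428 lowest [0.398 0.166 0.   ] 8.832045709518889e-09
```

Run:
```python
from h import *
np.set_printoptions(precision=3,suppress=True)
d=np.load("pics/wa.npy");m=eyes.camera_model("wrist");C=cloud(d,m);print('cam',-m['R'].T@m['t'])
for u in (150,256,338,345,380):
    print(u,[(v,C[v,u].round(3).tolist()) for v in range(195,260,7)])
```

```text
cam [0.373 0.072 0.179]
150 [(195, [0.431, -0.002, -0.0]), (202, [0.437, -0.003, -0.0]), (209, [0.441, -0.003, 0.0]), (216, [0.447, -0.004, 0.0]), (223, [0.452, -0.005, 0.0]), (230, [0.458, -0.006, 0.0]), (237, [0.459, -0.004, 0.008]), (244, [0.436, 0.019, 0.061]), (251, [0.436, 0.022, 0.068]), (258, [0.436, 0.024, 0.074])]
256 [(195, [0.435, 0.071, 0.001]), (202, [0.441, 0.07, 0.0]), (209, [0.446, 0.07, -0.0]), (216, [0.447, 0.07, 0.011]), (223, [0.446, 0.07, 0.023]), (230, [0.446, 0.07, 0.033]), (237, [0.446, 0.069, 0.041]), (244, [0.447, 0.069, 0.048]), (251, [0.45, 0.069, 0.049]), (258, [0.454, 0.069, 0.05])]
338 [(195, [0.436, 0.124, 0.008]), (202, [0.437, 0.122, 0.017]), (209, [0.438, 0.119, 0.027]), (216, [0.438, 0.116, 0.037]), (223, [0.439, 0.113, 0.045]), (230, [0.44, 0.112, 0.049]), (237, [0.442, 0.111, 0.054]), (244, [0.445, 0.111, 0.055]), (251, [0.449, 0.111, 0.056]), (258, [0.452, 0.11, 0.057])]
345 [(195, [0.436, 0.128, 0.009]), (202, [0.436, 0.125, 0.021]), (209, [0.437, 0.122, 0.031]), (216, [0.437, 0.119, 0.038]), (223, [0.438, 0.117, 0.046]), (230, [0.44, 0.115, 0.05]), (237, [0.441, 0.114, 0.055]), (244, [0.441, 0.112, 0.062]), (251, [0.442, 0.11, 0.066]), (258, [0.446, 0.111, 0.066])]
380 [(195, [0.433, 0.145, 0.022]), (202, [0.434, 0.142, 0.03]), (209, [0.434, 0.138, 0.039]), (216, [0.435, 0.134, 0.047]), (223, [0.437, 0.133, 0.05]), (230, [0.442, 0.134, 0.049]), (237, [0.445, 0.133, 0.051]), (244, [0.449, 0.134, 0.05]), (251, [0.454, 0.135, 0.049]), (258, [0.458, 0.135, 0.05])]
```

Run:
```python
from h import *
m=eyes.camera_model("side")
for y in(.013,.117):
  for z in(.015,.028,.053):
    X=m['R']@np.array([.4113,y,z])+m['t'];u=X[0]/X[2]*m['fx']+m['cx'];v=X[1]/X[2]*m['fy']+m['cy'];print(y,z,'crop px',(u-120)*2.2,(v-60)*2.2)
s,p,R=now()
# wrist px of the nominal finger ends now
w=eyes.camera_model("wrist")
for y in(-.045,.045):
  for z in(0,-.013,-.027,-.04):
    q=w['R']@(p+R.apply([0,y,z]))+w['t'];print(y,z,q[0]/q[2]*w['fx']+w['cx'],q[1]/q[2]*w['fy']+w['cy'])
```

```text
0.013 0.015 crop px 262.4252198551343 331.116963703316
0.013 0.028 crop px 262.02157710476206 324.18583200987246
0.013 0.053 crop px 261.2308951933612 310.6086763431616
0.117 0.015 crop px 208.9997403864574 295.2545926719087
0.117 0.028 crop px 208.28723474727016 288.3607158139543
0.117 0.053 crop px 206.89247940153723 274.86570458649845
-0.045 0 183.53124946760758 222.1456561106403
-0.045 -0.013 178.4468921624032 231.09596868349016
-0.045 -0.027 172.06477021814314 242.3308176231392
-0.045 -0.04 165.07219455698603 254.6402864703809
0.045 0 320.830279925092 222.14202292454866
0.045 -0.013 325.8227739530173 231.08490142806033
0.045 -0.027 332.0888107291038 242.30903214782495
0.045 -0.04 338.95320850699375 254.6049858303083
```

```bash
python3 -m inch '[{"hand":0.085,"dx":0,"dy":0,"dz":-0.01,"ax":0,"ay":0,"az":0},{"hand":0.085,"dx":0.01,"dy":0,"dz":-0.03,"ax":0,"ay":0,"az":0},{"hand":0.085,"dx":0.032,"dy":-0.002,"dz":-0.03,"ax":0,"ay":4,"az":0},{"hand":0.085,"dx":0.04,"dy":-0.003,"dz":-0.02,"ax":0,"ay":8,"az":0},{"hand":0.085,"dx":0.04,"dy":-0.003,"dz":-0.0,"ax":0,"ay":8,"az":0},{"hand":0.085,"dx":0.04,"dy":-0.003,"dz":0.02,"ax":0,"ay":8,"az":0},{"hand":0.085,"dx":0.04,"dy":-0.003,"dz":0.032,"ax":0,"ay":8,"az":0},{"hand":0.085,"dx":0.04,"dy":-0.003,"dz":0.032,"ax":0,"ay":8,"az":0}]'
python3 - <<'E'
from h import *
from kin import ik
np.set_printoptions(precision=3,suppress=True)
look("b")
P,d=eyes.capture("wrist");m=eyes.camera_model("wrist");C=cloud(d,m)
cv2.imwrite("pics/wb.png",P[:,:,::-1])
y=(hsv(P)[...,0]>=20)&(hsv(P)[...,0]<=34)&(hsv(P)[...,1]>150)&(d>0)&(abs(C[...,2]-.025)<.018)
X=w2st(C[y]);f=np.polyfit(X[:,1],X[:,0],1);print('rear face: x at y=0',f[1]*1000,'slope deg',np.degrees(np.arctan(f[0])),X[:,1].min()*1000,X[:,1].max()*1000)
for a in[(.5,-.015,12),(.55,-.015,20),(.6,-.013,27),(.62,-.013,27),(.62,-.013,30)]:print(a,ik(*a))
E
```

```text
t: 10.88
ee_pos: [0.4091, 0.0652, -0.0214]
orientation: [3.141, -0.139, 3.081]
wrist_force: [-0.1, -0.4, 0.7]
grip_width: 0.993
grip_force: 0.0
top 632 st centre [-199.1  -81.4] [91.3 59.8] ang 15.7 x pct [-244.7 -152.4] y [-116.   -46.2]
side 197 st centre [-211.7  -32.5] [ 94.7 161.5] ang 11.8 x pct [-260.3 -153.4] y [-118.3   36.9]
tcp st [-299.99   -11.095] -0.02057867621358611 [-0.5 -0.2  0.6] [-0.14  0.24 -0.1   2.13 -0.02  0.91  1.29]
rear face: x at y=0 -265.0894130584876 slope deg -13.301997039798078 -101.58146550732609 73.58410914935178
(0.5, -0.015, 12) [0.15 2.24 0.54]
(0.55, -0.015, 20) [0.17 2.26 0.36]
(0.6, -0.013, 27) [0.21 2.26 0.2 ]
(0.62, -0.013, 27) [0.25 2.21 0.21]
(0.62, -0.013, 30) [0.24 2.26 0.12]
```

```bash
python3 -m inch '[{"hand":0.085,"dx":-0.006,"dy":0,"dz":0,"ax":0,"ay":-1,"az":0},{"hand":0.085,"dx":-0.012,"dy":0.001,"dz":0,"ax":0,"ay":-2,"az":0},{"hand":0.085,"dx":-0.018,"dy":0.001,"dz":0,"ax":0,"ay":-3,"az":0},{"hand":0.085,"dx":-0.024,"dy":0.002,"dz":0,"ax":0,"ay":-4,"az":0},{"hand":0.085,"dx":-0.03,"dy":0.002,"dz":-0.001,"ax":0,"ay":-5,"az":0},{"hand":0.085,"dx":-0.036,"dy":0.002,"dz":-0.002,"ax":0,"ay":-6,"az":0},{"hand":0.085,"dx":-0.042,"dy":0.003,"dz":-0.003,"ax":0,"ay":-7,"az":0},{"hand":0.085,"dx":-0.048,"dy":0.003,"dz":-0.004,"ax":0,"ay":-8,"az":0}]'
cat >> h.py <<'E'
def rear(tag):
    P,d=eyes.capture("wrist");m=eyes.camera_model("wrist");C=cloud(d,m);cv2.imwrite(f"pics/w_{tag}.png",P[:,:,::-1])
    y=(hsv(P)[...,0]>=20)&(hsv(P)[...,0]<=34)&(hsv(P)[...,1]>150)&(d>0)&(abs(C[...,2]-.025)<.018)
    X=w2st(C[y])
    if len(X)>50:
        f=np.polyfit(X[:,1],X[:,0],1);print('rear',len(X),'x at y=0',(f[1]*1000).round(1),'slope',np.degrees(np.arctan(f[0])).round(1),'y',(np.percentile(X[:,1],[1,99])*1000).round(1))
    s,p,R=now();print('tcp st',w2st(p)*1000,p[2],s['wrist_force'].round(1),s['qpos'].round(2))
E
python3 - <<'E'
from h import *
np.set_printoptions(precision=3,suppress=True)
rear("c");goal(st2w(-.21,-.004,-.017),12)
E
```

```text
t: 12.02
ee_pos: [0.4581, 0.0655, -0.0238]
orientation: [3.14, 0.002, 3.081]
wrist_force: [-2.4, 0.9, -0.6]
grip_width: 1.0
grip_force: 1.1
rear 10422 x at y=0 -239.4 slope -2.1 y [-113.3   78.3]
tcp st [-251.273   -8.164] -0.02361824977378725 [-0.8  0.3 -0.5] [-0.16  0.23 -0.09  2.14  0.03  0.77  1.25]
d mm [-41.3   4.2  -6.5] rot deg [  0.1 -11.8  -0. ]
```

```bash
python3 -m inch '[{"hand":0.085,"dx":-0.006,"dy":0.001,"dz":-0.001,"ax":0,"ay":-1.5,"az":0},{"hand":0.085,"dx":-0.012,"dy":0.002,"dz":-0.002,"ax":0,"ay":-3,"az":0},{"hand":0.085,"dx":-0.018,"dy":0.003,"dz":-0.002,"ax":0,"ay":-4.5,"az":0},{"hand":0.085,"dx":-0.024,"dy":0.004,"dz":-0.003,"ax":0,"ay":-6,"az":0},{"hand":0.085,"dx":-0.03,"dy":0.005,"dz":-0.004,"ax":0,"ay":-7.5,"az":0},{"hand":0.085,"dx":-0.036,"dy":0.006,"dz":-0.005,"ax":0,"ay":-9,"az":0},{"hand":0.085,"dx":-0.042,"dy":0.007,"dz":-0.006,"ax":0,"ay":-10.5,"az":0},{"hand":0.085,"dx":-0.048,"dy":0.008,"dz":-0.006,"ax":0,"ay":-12,"az":0}]'
python3 - <<'E'
from h import *
np.set_printoptions(precision=3,suppress=True)
rear("d");look("d");goal(st2w(-.15,.004,-.014),22)
E
```

```text
t: 13.08
ee_pos: [0.5065, 0.0705, -0.0175]
orientation: [3.14, 0.213, 3.081]
wrist_force: [-2.8, -0.8, -0.7]
grip_width: 0.997
grip_force: 1.5
rear 13179 x at y=0 -201.7 slope 0.0 y [-108.    84.9]
tcp st [-203.526   -0.039] -0.017585790208276462 [-0.7 -1.3 -0.9] [-0.21  0.18 -0.07  2.21  0.16  0.56  1.11]
top 2013 st centre [-154.6  -12.5] [199.2  91.8] ang -0.0 x pct [-199.6 -111.4] y [-110.6   84.7]
side 426 st centre [-156.1  -15.3] [196.5  92. ] ang -1.9 x pct [-203.  -112.6] y [-111.9   73.8]
tcp st [-203.584    0.065] -0.017279137997550473 [-2.  -0.1 -1.3] [-0.21  0.18 -0.07  2.21  0.15  0.56  1.11]
d mm [-53.1   4.    8.1] rot deg [ 0.1 -9.8 -0. ]
```

```bash
python3 -m inch '[{"hand":0.085,"dx":-0.0065,"dy":0.001,"dz":0.001,"ax":0,"ay":-1.2,"az":0},{"hand":0.085,"dx":-0.013,"dy":0.002,"dz":0.002,"ax":0,"ay":-2.4,"az":0},{"hand":0.085,"dx":-0.020,"dy":0.003,"dz":0.003,"ax":0,"ay":-3.6,"az":0},{"hand":0.085,"dx":-0.0265,"dy":0.004,"dz":0.004,"ax":0,"ay":-4.8,"az":0},{"hand":0.085,"dx":-0.033,"dy":0.005,"dz":0.005,"ax":0,"ay":-6,"az":0},{"hand":0.085,"dx":-0.040,"dy":0.006,"dz":0.006,"ax":0,"ay":-7.2,"az":0},{"hand":0.085,"dx":-0.0465,"dy":0.007,"dz":0.007,"ax":0,"ay":-8.4,"az":0},{"hand":0.085,"dx":-0.053,"dy":0.008,"dz":0.008,"ax":0,"ay":-9.5,"az":0}]'
python3 - <<'E'
from h import *
from kin import ik
np.set_printoptions(precision=3,suppress=True)
rear("e");look("e");goal(st2w(-.105,.012,-.012),27)
for a in[(.6,-.012,27),(.613,-.012,27),(.62,-.012,28)]:print(a,ik(*a))
E
```

```text
t: 14.22
ee_pos: [0.5604, 0.0753, -0.0144]
orientation: [3.14, 0.378, 3.081]
wrist_force: [-2.4, -0.4, -1.6]
grip_width: 0.995
grip_force: 1.4
rear 14870 x at y=0 -154.8 slope -0.4 y [-101.2   91.8]
tcp st [-149.845    8.018] -0.014273931210128994 [-1.7 -0.4  0.4] [-0.3   0.2  -0.01  2.23  0.36  0.38  0.9 ]
top 1527 st centre [-108.7   -6. ] [198.6  90.7] ang -0.2 x pct [-153.3  -64.3] y [-103.1   91.6]
side 540 st centre [-111.2   -7. ] [197.7  93.4] ang -0.5 x pct [-157.3  -65.6] y [-105.1   85.1]
tcp st [-149.97    8.15] -0.01394358861497888 [-1.5 -0.3  0.5] [-0.3   0.2  -0.01  2.23  0.36  0.38  0.9 ]
d mm [-42.5   3.9  14.8] rot deg [ 0.1 -5.3 -0. ]
(0.6, -0.012, 27) [0.21 2.26 0.2 ]
(0.613, -0.012, 27) [0.23 2.23 0.21]
(0.62, -0.012, 28) [0.24 2.23 0.18]
```

```bash
python3 -m inch '[{"hand":0.085,"dx":-0.0053,"dy":0.0006,"dz":0.0019,"ax":0,"ay":-0.8,"az":0},{"hand":0.085,"dx":-0.0106,"dy":0.0012,"dz":0.0037,"ax":0,"ay":-1.6,"az":0},{"hand":0.085,"dx":-0.016,"dy":0.0018,"dz":0.0055,"ax":0,"ay":-2.4,"az":0},{"hand":0.085,"dx":-0.0213,"dy":0.0024,"dz":0.0074,"ax":0,"ay":-3.2,"az":0},{"hand":0.085,"dx":-0.0265,"dy":0.003,"dz":0.0092,"ax":0,"ay":-4,"az":0},{"hand":0.085,"dx":-0.032,"dy":0.0036,"dz":0.011,"ax":0,"ay":-4.8,"az":0},{"hand":0.085,"dx":-0.037,"dy":0.0042,"dz":0.013,"ax":0,"ay":-5.5,"az":0},{"hand":0.085,"dx":-0.0425,"dy":0.0048,"dz":0.0148,"ax":0,"ay":-6,"az":0}]'
python3 - <<'E'
from h import *
np.set_printoptions(precision=3,suppress=True)
rear("f");look("f")
a=cv2.imread("pics/side_f.png")[60:240,170:410];b=cv2.imread("pics/top_f.png")[60:240,130:370]
cv2.imwrite("pics/mixf.png",np.hstack([cv2.resize(a,(400,300)),cv2.resize(b,(400,300))]))
E
```

```text
t: 15.38
ee_pos: [0.6054, 0.0774, -0.0126]
orientation: [3.14, 0.482, 3.081]
wrist_force: [-3.8, -0.3, -1.8]
grip_width: 0.999
grip_force: 1.4
rear 15902 x at y=0 -113.7 slope -1.4 y [-97.3  96.3]
tcp st [-104.852   12.802] -0.012341193653362795 [-0.7 -0.9 -1.5] [-0.4   0.24  0.11  2.22  0.56  0.27  0.69]
top 1421 st centre [-67.5  -0.7] [198.5  92. ] ang -0.1 x pct [-112.6  -23.8] y [-98.3  95.8]
side 685 st centre [-69.6  -2.5] [201.8  96.6] ang -0.6 x pct [-115.2  -24.2] y [-100.6   93.1]
tcp st [-104.994   12.915] -0.012068557312057013 [-0.3  0.2 -1.1] [-0.4   0.24  0.1   2.22  0.56  0.27  0.69]
```

View pics/mixf.png

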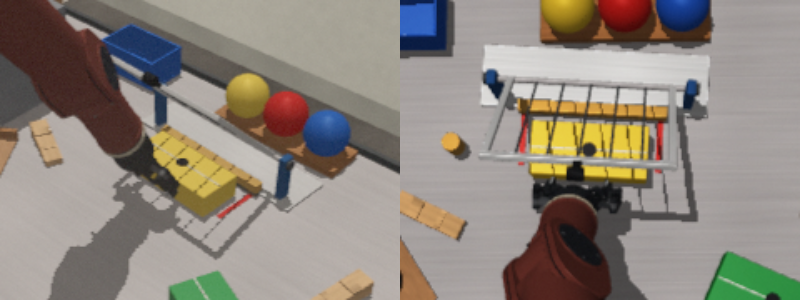

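```bash
python3 -m inch '[{"hand":0.085,"dx":-0.0025,"dy":0,"dz":0.0012,"ax":0,"ay":-0.7,"az":0},{"hand":0.085,"dx":-0.005,"dy":0,"dz":0.0025,"ax":0,"ay":-1.4,"az":0},{"hand":0.085,"dx":-0.0072,"dy":0,"dz":0.0037,"ax":0,"ay":-2,"az":0},{"hand":0.085,"dx":-0.0095,"dy":0,"dz":0.005,"ax":0,"ay":-2.7,"az":0},{"hand":0.085,"dx":-0.0117,"dy":0,"dz":0.0061,"ax":0,"ay":-3.4,"az":0},{"hand":0.085,"dx":-0.0140,"dy":0,"dz":0.0073,"ax":0,"ay":-4,"az":0},{"hand":0.085,"dx":-0.0162,"dy":0,"dz":0.0084,"ax":0,"ay":-4.6,"az":0},{"hand":0.085,"dx":-0.0180,"dy":0,"dz":0.0094,"ax":0,"ay":-5,"az":0}]'
python3 - <<'E'
from h import *
np.set_printoptions(precision=3,suppress=True)
rear("g");look("g");goal(now()[1]+np.array([.008,-.0005,0]),np.degrees(now()[0]['orientation'][1]))
E
```

```text
t: 16.52
ee_pos: [0.6255, 0.0764, -0.0123]
orientation: [3.14, 0.569, 3.08]
wrist_force: [-5.6, 1.0, 3.1]
grip_width: 0.995
grip_force: 2.6
rear 16586 x at y=0 -98.0 slope -0.4 y [-97.2  96. ]
tcp st [-85.362  12.789] -0.01239289242556766 [-2.7 -0.5  1.3] [-0.64  0.27  0.35  2.26  0.85  0.14  0.37]
top 1484 st centre [-51.   -1.2] [199.6  92.7] ang -0.2 x pct [-96.7  -5.8] y [-99.3  95.7]
side 802 st centre [-52.8  -0.2] [ 99.6 202.9] ang 0.7 x pct [-99.5  -7.9] y [-100.8   92.4]
tcp st [-85.4    12.757] -0.012374809941770017 [-2.4  1.1  1.5] [-0.64  0.27  0.35  2.26  0.85  0.14  0.37]
d mm [-6.8 -0.   4.3] rot deg [ 0.1  0.  -0. ]
```

```bash
python3 -m inch '[{"hand":0.085,"dx":-0.0004,"dy":0,"dz":0.0003,"ax":0,"ay":0,"az":0},{"hand":0.085,"dx":-0.0008,"dy":0,"dz":0.0005,"ax":0,"ay":0,"az":0},{"hand":0.085,"dx":-0.0013,"dy":0,"dz":0.0008,"ax":0,"ay":0,"az":0},{"hand":0.085,"dx":-0.0017,"dy":0,"dz":0.0011,"ax":0,"ay":0,"az":0},{"hand":0.085,"dx":-0.0021,"dy":0,"dz":0.0013,"ax":0,"ay":0,"az":0},{"hand":0.085,"dx":-0.0025,"dy":0,"dz":0.0016,"ax":0,"ay":0,"az":0},{"hand":0.085,"dx":-0.003,"dy":0,"dz":0.0019,"ax":0,"ay":0,"az":0}]'
python3 -c "
from h import *
rear('h');look('h')"
```

```text
t: 17.55
ee_pos: [0.629, 0.0758, -0.0125]
orientation: [3.14, 0.568, 3.08]
wrist_force: [-4.7, 0.5, 3.2]
grip_width: 0.993
grip_force: 2.5
rear 16562 x at y=0 -94.5 slope -0.4 y [-97.5  95.7]
tcp st [-81.85563367  12.39302924] -0.01252435626039125 [-5.4  0.6  2.9] [-0.62  0.28  0.34  2.25  0.84  0.15  0.39]
top 1532 st centre [-39.8  -1.6] [ 78.7 199. ] ang 0.0 x pct [-77.6  -2.1] y [-99.5  95.6]
side 797 st centre [-51.2  -0.8] [203.5  96.4] ang -0.4 x pct [-96.4  -5.2] y [-100.5   92.2]
tcp st [-81.82175119  12.43717521] -0.012476032693151486 [-4.7 -0.9  2.3] [-0.62  0.28  0.34  2.25  0.84  0.15  0.39]
```

```bash
for i in 1; do python3 -m inch '[{"hand":0.085,"dx":-0.0003,"dy":0,"dz":0.0002,"ax":0,"ay":0,"az":0},{"hand":0.085,"dx":-0.0006,"dy":0,"dz":0.0004,"ax":0,"ay":0,"az":0},{"hand":0.085,"dx":-0.0009,"dy":0,"dz":0.0006,"ax":0,"ay":0,"az":0},{"hand":0.085,"dx":-0.0013,"dy":0,"dz":0.0008,"ax":0,"ay":0,"az":0},{"hand":0.085,"dx":-0.0013,"dy":0,"dz":0.0008,"ax":0,"ay":0,"az":0}]'; done; python3 -c "
from h import *
rear('i')"
```

```text
t: 18.32
ee_pos: [0.6305, 0.0757, -0.0125]
orientation: [3.14, 0.568, 3.08]
wrist_force: [-3.7, -0.1, 3.1]
grip_width: 0.991
grip_force: 2.1
rear 16585 x at y=0 -93.0 slope -0.4 y [-97.6  95.7]
tcp st [-80.40538372  12.39998032] -0.012518776813735102 [-4.8  0.5  2. ] [-0.61  0.28  0.33  2.25  0.84  0.15  0.39]
```

```bash
python3 -m inch '[{"hand":0.085,"dx":-0.0002,"dy":0,"dz":0.0001,"ax":0,"ay":0,"az":0},{"hand":0.085,"dx":-0.0004,"dy":0,"dz":0.0003,"ax":0,"ay":0,"az":0},{"hand":0.085,"dx":-0.0006,"dy":0,"dz":0.0004,"ax":0,"ay":0,"az":0},{"hand":0.085,"dx":-0.0008,"dy":0,"dz":0.0005,"ax":0,"ay":0,"az":0},{"hand":0.085,"dx":-0.0008,"dy":0,"dz":0.0005,"ax":0,"ay":0,"az":0}]';  python3 -c "
from h import *
rear('j')"
```

```text
t: 19.0
ee_pos: [0.6313, 0.0757, -0.0125]
orientation: [3.14, 0.568, 3.08]
wrist_force: [-5.5, 0.4, 3.0]
grip_width: 0.995
grip_force: 2.8
rear 16593 x at y=0 -92.2 slope -0.1 y [-97.6  95.7]
tcp st [-79.54484184  12.4121464 ] -0.012523273954666986 [-6.1  0.8  3.9] [-0.61  0.28  0.33  2.24  0.83  0.15  0.39]
```

```bash
python3 -m inch '[{"hand":0.085,"dx":-0.0002,"dy":0,"dz":0.0001,"ax":0,"ay":0,"az":0},{"hand":0.085,"dx":-0.0004,"dy":0,"dz":0.0003,"ax":0,"ay":0,"az":0},{"hand":0.085,"dx":-0.0004,"dy":0,"dz":0.0003,"ax":0,"ay":0,"az":0}]'; python3 -m inch '[{"hand":0.085,"dx":-0.0002,"dy":0,"dz":0.0001,"ax":0,"ay":0,"az":0},{"hand":0.085,"dx":-0.0004,"dy":0,"dz":0.0003,"ax":0,"ay":0,"az":0},{"hand":0.085,"dx":-0.0004,"dy":0,"dz":0.0003,"ax":0,"ay":0,"az":0}]';  python3 -c "
from h import *
rear('k')"
```

```text
t: 19.42
ee_pos: [0.6316, 0.0757, -0.0127]
orientation: [3.14, 0.568, 3.08]
wrist_force: [-8.2, 0.1, 4.3]
grip_width: 0.992
grip_force: 3.8
t: 19.8
ee_pos: [0.6316, 0.0757, -0.013]
orientation: [3.141, 0.567, 3.08]
wrist_force: [-9.1, 0.9, 5.8]
grip_width: 0.995
grip_force: 5.1
rear 16600 x at y=0 -92.0 slope -0.0 y [-97.4  95.8]
tcp st [-79.23753986  12.40467059] -0.013006986173120537 [-10.    1.2   5.2] [-0.61  0.28  0.33  2.24  0.83  0.15  0.4 ]
```

Contact: the hand has stopped, the force is 9–10 N and the blank is square to the bar. Now backing straight out along the same path.

```bash
python3 -m inch '[{"hand":0.085,"dx":0,"dy":0,"dz":0,"ax":0,"ay":0,"az":0},{"hand":0.085,"dx":0.002,"dy":0,"dz":-0.0013,"ax":0,"ay":0,"az":0},{"hand":0.085,"dx":0.007,"dy":0,"dz":-0.0045,"ax":0,"ay":0,"az":0},{"hand":0.085,"dx":0.015,"dy":0,"dz":-0.0096,"ax":0,"ay":1,"az":0},{"hand":0.085,"dx":0.025,"dy":0,"dz":-0.016,"ax":0,"ay":3,"az":0},{"hand":0.085,"dx":0.035,"dy":0,"dz":-0.0223,"ax":0,"ay":5,"az":0},{"hand":0.085,"dx":0.045,"dy":0,"dz":-0.0287,"ax":0,"ay":7,"az":0},{"hand":0.085,"dx":0.055,"dy":0,"dz":-0.035,"ax":0,"ay":9,"az":0}]'
python3 -c "
from h import *
rear('l');goal(st2w(-.28,.005,.02),0)"
```

```text
t: 20.85
ee_pos: [0.5671, 0.0795, -0.0124]
orientation: [3.14, 0.411, 3.08]
wrist_force: [0.3, -0.3, -0.6]
grip_width: 0.995
grip_force: 0.0
rear 6592 x at y=0 -92.6 slope 0.1 y [-49.8  76.2]
tcp st [-144.43337288   12.4335073 ] -0.012243912702773911 [-0.6 -0.4 -0.6] [-0.33  0.19  0.01  2.24  0.43  0.35  0.82]
d mm [111.5  -7.5 -83.5] rot deg [ 0.1 23.5 -0.1]
```

```bash
python3 -m inch '[{"hand":0.085,"dx":0.018,"dy":-0.001,"dz":-0.009,"ax":0,"ay":2.5,"az":0},{"hand":0.085,"dx":0.037,"dy":-0.002,"dz":-0.018,"ax":0,"ay":5.5,"az":0},{"hand":0.085,"dx":0.055,"dy":-0.003,"dz":-0.027,"ax":0,"ay":9,"az":0},{"hand":0.085,"dx":0.075,"dy":-0.005,"dz":-0.04,"ax":0,"ay":14,"az":0},{"hand":0.085,"dx":0.093,"dy":-0.006,"dz":-0.06,"ax":0,"ay":19,"az":0},{"hand":0.085,"dx":0.1115,"dy":-0.0075,"dz":-0.083,"ax":0,"ay":23.5,"az":0},{"hand":0.085,"dx":0.075,"dy":-0.0075,"dz":-0.17,"ax":0,"ay":23.5,"az":0},{"hand":0.085,"dx":0.065,"dy":-0.0075,"dz":-0.195,"ax":0,"ay":23.5,"az":0}]'
python3 - <<'E'
from h import *
from kin import *
np.set_printoptions(precision=3,suppress=True)
look('m')
for n in("top","side"):
    p,d=eyes.capture(n);P=cloud(d,eyes.camera_model(n));H=hsv(p);s=w2st(P)
    # frame upper face: offset 5 mm from hinge plane
    g=(d>0)&(s[...,0]<.0)&(s[...,0]>-.14)&(abs(s[...,1])<.145)&(P[...,2]>.11)&(P[...,2]<.275)&(H[...,1]<60)&(H[...,2]>90)
    X=np.c_[s[...,0][g],P[...,2][g]];f=np.polyfit(.035-X[:,0],X[:,1]-.085,1);print(n,g.sum(),'slope angle',np.arctan(f[0]),'off',f[1]*1000)
    k=(H[...,2]<60)&(abs(s[...,1])<.03)&(P[...,2]>.24)&(P[...,2]<.31)&(s[...,0]>-.175)&(s[...,0]<-.125)&(d>0);print('knob',k.sum(),np.median(s[k],0)*1000,np.median(P[k],0)[2])
a=cv2.imread("pics/side_m.png")[60:240,170:410];b=cv2.imread("pics/top_m.png")[60:240,130:370]
cv2.imwrite("pics/mixm.png",np.hstack([cv2.resize(a,(400,300)),cv2.resize(b,(400,300))]))
E
```

```text
t: 21.9
ee_pos: [0.4296, 0.0795, 0.1416]
orientation: [-3.141, 0.002, 3.08]
wrist_force: [1.5, 0.1, -0.8]
grip_width: 0.997
grip_force: 0.0
top 1565 st centre [-39.3  -1.7] [199.9  79. ] ang -0.3 x pct [-77.9  -0.9] y [-99.5  95.7]
side 1009 st centre [-48.1  -1.9] [ 95.5 201.9] ang 0.4 x pct [-94.5  -4.4] y [-100.9   94.1]
tcp st [-277.259    5.528] 0.14624774290286371 [ 0.4 -0.3 -0.6] [-0.19 -0.05 -0.1   2.03 -0.    1.15  1.23]
top 987 slope angle 0.7797986972512685 off 11.830284830664114
knob 102 [-146.696   -0.867] 0.28135674552874756
side 336 slope angle 0.8001062381810377 off -0.39368220214572025
knob 64 [-151.859   -3.94 ] 0.27628513219356154
```

View pics/mixm.png

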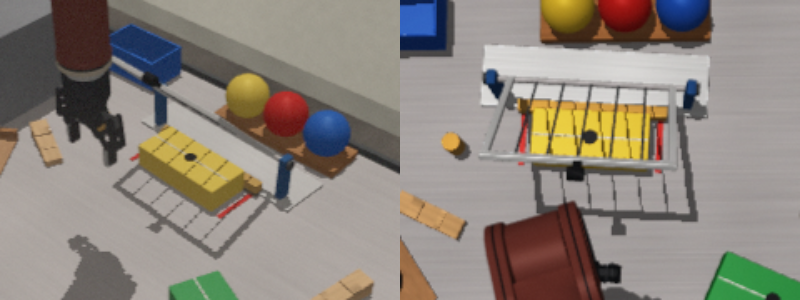

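The grid stands at about 0.79 rad. The blank lies flush on the bar between the tape marks (y ≈ −2 mm), and the hand is clear of everything.

```bash
python3 -m inch '[{"hand":0.085,"dx":0,"dy":0,"dz":0,"ax":0,"ay":0,"az":0},{"hand":0.085,"dx":0,"dy":0,"dz":0,"ax":0,"ay":0,"az":0},{"hand":0.085,"dx":0,"dy":0,"dz":0,"ax":0,"ay":0,"az":0}]'; python3 -c "
from plant import arm
print(arm.hand_in())"
```

```text
t: 22.48
ee_pos: [0.4292, 0.0801, 0.1393]
orientation: [3.141, -0.0, 3.081]
wrist_force: [0.7, -0.1, 0.3]
grip_width: 0.996
grip_force: 0.0
the job is handed in; nothing more can be done
None
```

The job is handed in at 22.5 s: the grid stands at about 45°, and the yellow blank sits flush against the bar between the tape marks (about 2 mm off centre), bedded with roughly 10 N. On the first push attempt a finger rode onto the blank's top edge and pressed at up to 40 N at the wrist, right at the 40 N limit, before I backed off and redid it lower.

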